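Open the child-resistant salts tub on the jeweller's bench

TASK

Open the tub with the orange cap: its child-resistant cap has to be pressed down firmly and, while held down, turned anticlockwise (seen from above) from the red mark to the green mark; then let go so that the cap springs up, unlocked. Leave the blue-capped tub shut and unpressed, and do not disturb the glass jar standing nearby.

Things in the scene. Friction and masses are not known exactly. Their poses are not given: they have to be found in the camera images.
- orange_grip (a point): On the axis of the orange cap, moving with it; -x points along its white pointer. Ribbed round crown 44 mm across, 30 mm tall (any yaw grips alike), on a flange 64 mm across, 8 mm thick; point is 10 mm below the crown's top, 20 mm above the flange. Presses down on a spring: 8 N to start, 12 N at 4 mm, 16 N at the stop at 8 mm. Turns only while pressed over 4 mm; 6 to 8 mm is good.
- orange_turn (a joint): Turn of the orange cap, rad, growing anticlockwise from above. 0 = pointer at the red dot, shut (up to 0.14 of play; starts at 0 to 0.08); 1.15 = at the green dot; stop at 1.4. Past about 0.92 the catch is cleared: let go there, the cap springs up to 6 mm above its shut height and is open; let go earlier it stays caught. Light friction, 0.04 N m.
- blue_grip (a point): Same point on the blue cap, which must stay shut and unpressed. The two tubs are alike but for cap colour, stand 160 mm or more apart and swap places: white, 90 mm across, flat shoulder (with the dots) 37 mm below the grip point, strapped in a 116 mm square wooden block, 30 mm high, screwed to the bench, so they do not turn or shift. Crown top 139 mm above the bench when shut.
- jar: Loose glass jar with a steel lid standing upright on the bench beyond the tubs, 68 mm across, 85 mm tall; origin at the centre of its underside. A bystander, to stay standing where it is.
There are look-alikes about, which are no part of the job. Leave any yellow look-alike of the part that bears orange_grip alone.

How it is judged:
On the way:
1. the orange cap is pressed down by more than 4 mm (distance of orange_grip from where it was at the start of the episode above 0.004 m), for 0.1 s.
At the end, for the whole second after the job is handed in: The orange cap has been turned at least 0.88 rad (50 degrees) from shut, past its catch, and, let go, stands sprung up at least 4.5 mm above its shut height, at rest; the jar stands still (value of joint orange_turn above 0.88 rad and distance of orange_grip from where it was at the start of the episode above 0.0045 m and velocity of joint orange_turn below 0.2 rad/s and linear speed of jar below 0.02 m/s); the robot touches nothing.
It fails at once if the blue cap is pressed by more than 3.5 mm or opened (distance of blue_grip from where it was at the start of the episode above 0.0035 m).
It fails at once if the jar is shifted by more than 30 mm or tipped (distance of jar from where it was at the start of the episode above 0.03 m or angle between jar's own z axis and vertical above 0.35 rad).
It also fails if it takes over 32 s, if anything falls off the work surface, if the arm or the gripper's body presses on something with over 40 N, if the wrist force passes 120 N, or if a joint passes its speed limit or range.

ROBOT

A 6-joint arm with a two-finger parallel gripper is mounted at the origin on the work surface. World frame = base frame: x ahead of the robot, y to its left, z up, the work surface at z = 0. Lengths are in m, angles in rad, forces in N, time in s.
With the tool pointing down it reaches from about 0.275 to 0.725 m from the base axis. Payload 5.6 kg.
Tool frame: the origin (TCP) lies where the fingers leave the gripper's body, on its centre line; the fingertips stand 73 mm ahead of it and the grasp point (between the pads) lies 54 mm ahead of it (arm.grasp_offset is the y of the grasp point in the tool frame, in m); y points along the fingers, x is the direction in which the jaws open and shut, and the axes are right-handed (so a half turn about y gives the same grasp; the last joint's range is limited). The gripper opens to 85 mm and grips with 20 to 120 N. Pads are 22 mm wide; open, the fingers measure 114 mm over their backs; the gripper's body (76 mm by 85 mm) begins 54 mm behind the grasp point. The pads swing forward as they close: fully open they stand 13 mm farther back than shut.
Start: joints at [-1.062, 0.255, 0.108, 0, -1.424, -0.285], TCP at [0.122, -0.536, 0.304] pointing down, gripper open.
Joint ranges: [-2.95, 2.95], [-1.21, 1.97], [-1.09, 1.5], [-2.87, 1.71], [-2.94, -0.07], [-3.05, 3.05]. Speed limits (rad/s): [2.57, 2.57, 3.14, 3.14, 3.14, 3.14].

INTERFACE

Orientations are given as a unit quaternion [w, x, y, z].
In Python, from rig import sensors, optics, ticket, arm gives the robot as it stands.
- The arm moves only by the tool jog_arm, never from a script. Its arguments are lists of equal length, an entry for each row: "dp": the shift along the tool's x, y, z in cm, a list of three; "rot": the turn, a rotation vector about the tool's x, y, z in rad, a list of three; "claw": the opening, from 0 (shut) to 1 (fully open). A call has 1 to 20 rows; each row is the pose to reach, as a shift and turn from the pose commanded when the call began, along the tool's axes at that moment; what a row does not reach only later rows make up. A row lasts 1/8 s, in which the tool goes at most 62.5 mm and 10.7 degrees, less where a joint would pass 70% of its speed; a pose out of reach is approached as far as the arm can. A call with a gripper value outside its range is refused whole. The fingers move at their own pace and stop on an object; "grip_force" is the grip in N (left out, the last holds). Time passes only in rows, so rows that repeat a pose let the fingers close. It gives the time, the measured TCP pose, the force and the opening at its end, in the units of the state.
- sensors.read_state(): the state, without advancing time (a new reading comes with each control period).
- optics.grab_frame(name): name is "scene" or "side" or "wrist"; returns a dict with "image" (400x640x3 uint8, blue, green, red), "fov_y" (degrees; the focal length in pixels is half the picture's height over the tangent of half this angle, whatever the lens; pixels are square), "cx", "cy" (the principal point, pixels), "world_from_camera" (4x4, takes a point from camera to world coordinates); the wrist camera has in their place "hand_eye" (4x4, takes a point from camera to tool coordinates, whose origin is the TCP and whose axes are the tool frame's). Camera axes: x right, y down, z forward; pixel columns grow to the right and rows downward; lengths in m; the calibration is good to about 2 mm. The wrist camera is an equidistant fisheye: a pixel r from the principal point sees the ray r / f radians off the axis. A picture is of the moment at which its call begins: read the wrist's pose just before it. There is no depth.
- ticket.close_job(): hands the job in, once; it reports no verdict.
The state is a dict: "time_s": time; "qpos": joint angles; "qvel": joint speeds; "effort": joint torques, N m; "eef_pos": TCP position; "orientation": TCP orientation; "wrist_force": force on the tool from outside, world axes, zero at the start; "moment": the same for the moment, N m; "width": finger opening in m.
Only numpy, scipy, OpenCV 4.12 (cv2) and the standard library are available. Lean on these libraries where they do the work, as an engineer would, in place of code of your own. Each camera call takes 0.05 s, during which the arm holds its last target.

## Working session

There is one attempt and no reset: what is moved stays moved. The work goes in short steps, Python scripts to look and compute and a tool call to move; the robot and the scene stay as the last step left them, time stands still between calls to the robot, and variables do not carry over. Pictures are saved under pics/ and viewed, and the job is handed in when it is done.

Besides the shell and the picture viewer there is one more tool, called after ">>>" by a JSON object that holds its "op" and its "data". jog_arm: Moves the arm, as the interface text tells. Its arguments: {"type":"object","properties":{"dp":{"type":"array","items":{"type":"array","items":{"type":"number"}}},"rot":{"type":"array","items":{"type":"array","items":{"type":"number"}}},"claw":{"type":"array","items":{"type":"number"}},"grip_force":{"type":"number"}},"required":["dp","rot","claw"]}

```bash
ls; mkdir -p pics
python3 - <<'E'
from rig import sensors, optics, ticket, arm
import cv2,numpy as np
print(sensors.read_state()); print(arm.grasp_offset)
for n in ["scene","side","wrist"]:
    f=optics.grab_frame(n); cv2.imwrite(f"pics/{n}0.png",f["image"])
    print(n,{k:(np.round(v,4).tolist() if k!="image" else 0) for k,v in f.items()})
E
```

```text
pics
{'time_s': 0.0, 'qpos': array([-1.06242841e+00,  2.55776156e-01,  1.06962684e-01, -4.82025115e-04,
       -1.42386177e+00, -2.84600662e-01]), 'qvel': array([ 0.00054191,  0.00076557,  0.00062265,  0.00074391, -0.00072069,
        0.00062901]), 'effort': array([-8.35059764e-04, -3.86629200e+01,  2.37944394e+01,  5.36535278e+00,
       -6.07760274e-03, -4.89041963e-05]), 'eef_pos': array([ 0.12203237, -0.53592383,  0.30296258]), 'orientation': array([-0.44161879,  0.44051725,  0.55309089, -0.55227517]), 'wrist_force': array([-0.22302911,  0.28171207,  0.27227881]), 'moment': array([ 0.03779675, -0.03251405, -0.04330949]), 'width': 0.08534322033770562}
0.0539
scene {'image': 0, 'fov_y': 46.5492, 'cx': 327.547, 'cy': 194.7431, 'world_from_camera': [[0.046, 0.5847, -0.81, 1.2339], [0.9989, -0.0162, 0.0451, -0.0503], [0.0133, -0.8111, -0.5848, 0.5597], [0.0, 0.0, 0.0, 1.0]]}
side {'image': 0, 'fov_y': 47.9969, 'cx': 316.8055, 'cy': 199.1471, 'world_from_camera': [[0.9302, -0.2693, 0.2495, 0.4219], [-0.367, -0.6658, 0.6496, -0.5322], [-0.0089, -0.6958, -0.7182, 0.7292], [0.0, 0.0, 0.0, 1.0]]}
wrist {'image': 0, 'fov_y': 65.7065, 'cx': 318.8715, 'cy': 198.1828, 'hand_eye': [[1.0, -0.0004, 0.0012, 0.0012], [-0.0013, -0.2974, 0.9548, -0.0706], [-0.0001, -0.9548, -0.2974, 0.0761], [0.0, 0.0, 0.0, 1.0]]}
```

View pics/scene0.png

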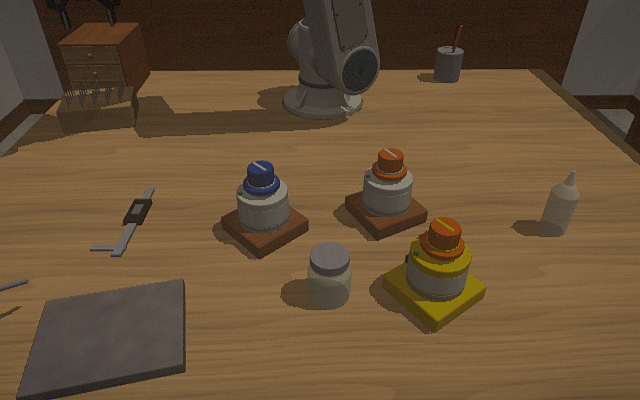

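View pics/side0.png

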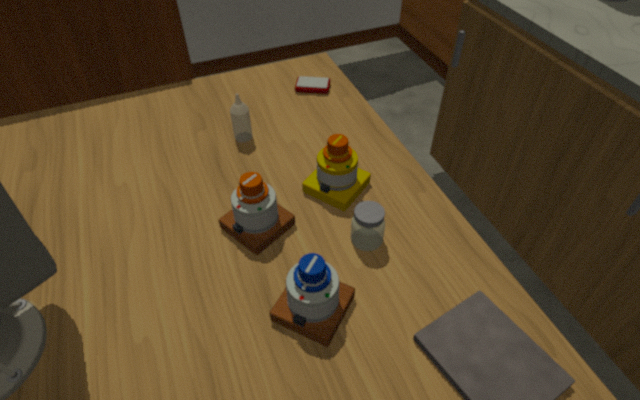

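View pics/wrist0.png

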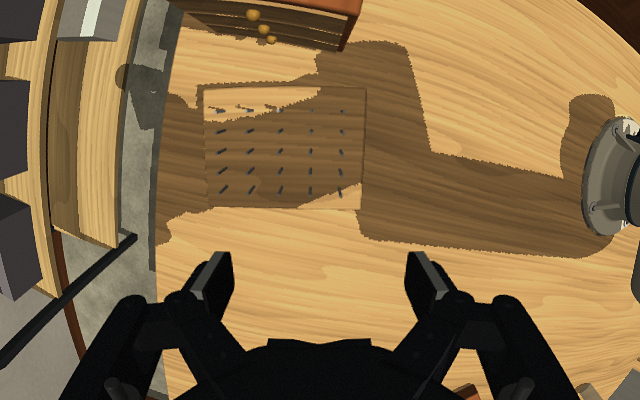

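Three tubs are in view:
- Blue cap: scene (261,170), side (312,265).
- Orange cap, white tub, wooden block: scene (390,158), side (251,185).
- Yellow look-alike, with yellow tub and block: scene (445,232), side (338,145).

The second fits the description because it has a white tub in a wooden block. I'll confirm this in an enlarged crop.

Run:
```python
import cv2,numpy as np
a=cv2.imread("pics/scene0.png")[130:250,330:470];b=cv2.imread("pics/side0.png")[150:260,200:310]
a=cv2.resize(a,(400*140//120,400),interpolation=2);b=cv2.resize(b,(330,330),interpolation=2)
b=cv2.copyMakeBorder(b,0,70,0,0,0)
cv2.imwrite("pics/crop0.png",np.hstack([a,b]))
```

```text
(no output)
```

View pics/crop0.png

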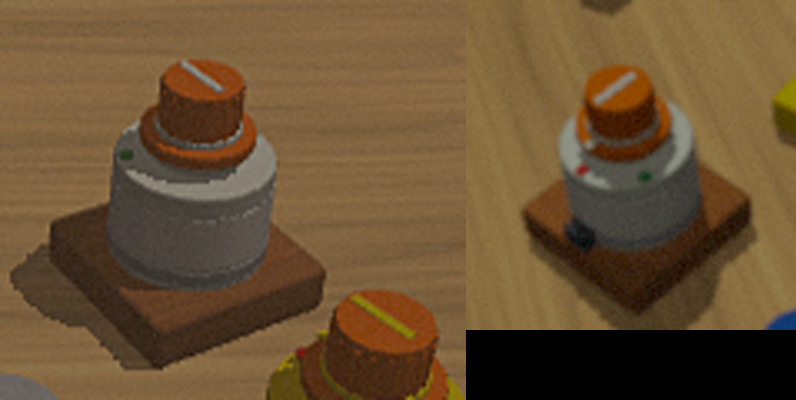

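Confirmed: white tub, wooden block, white pointer, red dot near side (239,207), green dot near (260,209). Next I'll triangulate.

```bash
cat > h.py <<'E'
import numpy as np,cv2
from scipy.spatial.transform import Rotation as R
C={}
def ray(f,p):
    fl=200/np.tan(np.radians(f["fov_y"])/2); T=np.array(f["world_from_camera"])
    d=T[:3,:3]@np.array([(p[0]-f["cx"])/fl,(p[1]-f["cy"])/fl,1]); return T[:3,3],d/np.linalg.norm(d)
def tri(rs):
    A=0;b=0
    for o,d in rs:
        P=np.eye(3)-np.outer(d,d);A=A+P;b=b+P@o
    x=np.linalg.solve(A,b); return x,[np.linalg.norm((np.eye(3)-np.outer(d,d))@(x-o)) for o,d in rs]
def onz(r,z): o,d=r; return o+d*(z-o[2])/d[2]
def proj(f,X):
    fl=200/np.tan(np.radians(f["fov_y"])/2); T=np.linalg.inv(f["world_from_camera"]); c=T[:3,:3]@X+T[:3,3]
    return np.array([f["cx"]+fl*c[0]/c[2],f["cy"]+fl*c[1]/c[2]])
E
python3 - <<'E'
from h import *
from rig import optics
s=optics.grab_frame("scene");d=optics.grab_frame("side")
pts={"orange":((390.9,154),(251.3,179.3)),"blue":((261,167),(313,262)),"yellow":((445,226),(339,141)),"jarlid":((330,257),(369,213))}
for k,(a,b) in pts.items():
    x,e=tri([ray(s,a),ray(d,b)]);print(k,x.round(4),np.round(e,4), "at z", onz(ray(s,a),.139).round(4),onz(ray(d,b),.139).round(4))
sc=lambda x,y:(x/3.3333+330,y/3.3333+130); sd=lambda x,y:((x-466)/3+200,y/3+150)
print("pointer scene",onz(ray(s,sc(183,62)),.139),onz(ray(s,sc(222,90)),.139))
print("pointer side",onz(ray(d,sd(597,103)),.139),onz(ray(d,sd(634,75)),.139))
print("red",onz(ray(d,sd(582,172)),.092),"green",onz(ray(d,sd(645,176)),.092),onz(ray(s,sc(126,155)),.092))
# overlay: crown-top circle
x,_=tri([ray(s,pts["orange"][0]),ray(d,pts["orange"][1])])
ims=[]
for f,(u,v) in ((s,(391,165)),(d,(251,190))):
    im=f["image"].copy(); u0,v0=u-40,v-40
    im=cv2.resize(im[v0:v0+80,u0:u0+80],(400,400),interpolation=2)
    for z,r in ((x[2],.022),(x[2]-.030,.032)):
        P=np.array([proj(f,np.array([x[0]+r*np.cos(t),x[1]+r*np.sin(t),z])) for t in np.linspace(0,6.3,60)])
        cv2.polylines(im,[((P-[u0-.5,v0-.5])*5).astype(np.int32)],True,(255,255,0),1)
    ims.append(im)
cv2.imwrite("pics/ov.png",np.hstack(ims))
E
```

```text
orange [0.5302 0.0997 0.1379] [0.0005 0.0005] at z [0.5313 0.0998 0.139 ] [0.53   0.0978 0.139 ]
blue [ 0.5693 -0.1265  0.139 ] [0.0007 0.0007] at z [ 0.5685 -0.1261  0.139 ] [ 0.5694 -0.1273  0.139 ]
yellow [0.7325 0.1446 0.1383] [0.0015 0.0015] at z [0.7318 0.1457 0.139 ] [0.732  0.1416 0.139 ]
jarlid [ 0.728  -0.0174  0.0797] [0.0005 0.0005] at z [ 0.7901 -0.0211  0.139 ] [ 0.7002 -0.065   0.139 ]
pointer scene [0.512212   0.09188369 0.139     ] [0.54174147 0.1081603  0.139     ]
pointer side [0.51282166 0.08986307 0.139     ] [0.54176137 0.10613646 0.139     ]
red [0.49418943 0.08047617 0.092     ] green [0.53110817 0.06174101 0.092     ] [0.53135885 0.06172932 0.092     ]
```

View pics/ov.png

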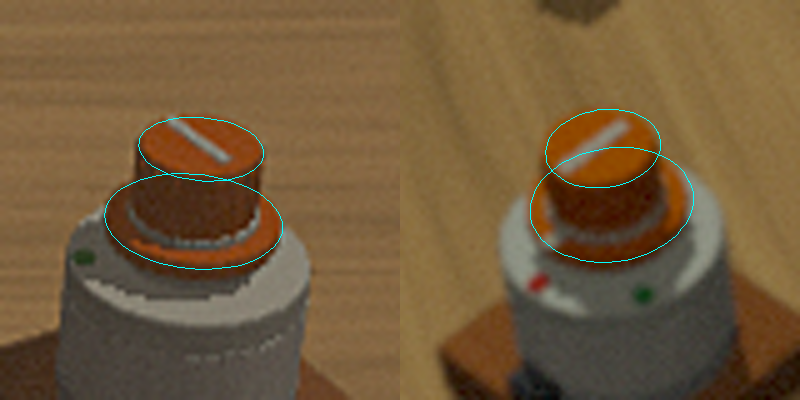

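The crown top measures z=0.138, against 0.139 in the text, and the red-to-green angle comes out at 64°, as expected. The centre is about (0.5305, 0.099). Next I'll work out the shift to a hover pose in tool axes.

```bash
cat >> h.py <<'E'
def Rt(s): q=np.array(s["orientation"]); return R.from_quat([q[1],q[2],q[3],q[0]]).as_matrix()
E
python3 - <<'E'
from h import *
from rig import sensors
s=sensors.read_state();M=Rt(s);print(M.round(3))
print((M.T@(np.array([.5305,.099,.285])-s["eef_pos"])*100).round(2))
E
```

```text
[[-0.222 -0.    -0.975]
 [ 0.975  0.001 -0.222]
 [ 0.001 -1.     0.   ]]
[ 52.86   1.89 -53.92]
```

>>> {"op": "jog_arm", "data": {"dp": [[6,0,-6],[12,0,-12],[18,0,-18],[24,0,-24],[30,0,-30],[36,0,-36],[42,0,-42],[46,1,-47],[50,1.5,-51],[52.9,1.9,-53.9],[52.9,1.9,-53.9],[52.9,1.9,-53.9],[52.9,1.9,-53.9],[52.9,1.9,-53.9],[52.9,1.9,-53.9],[52.9,1.9,-53.9],[52.9,1.9,-53.9],[52.9,1.9,-53.9]], "rot": [[0,0,0],[0,0,0],[0,0,0],[0,0,0],[0,0,0],[0,0,0],[0,0,0],[0,0,0],[0,0,0],[0,0,0],[0,0,0],[0,0,0],[0,0,0],[0,0,0],[0,0,0],[0,0,0],[0,0,0],[0,0,0]], "claw": [1,1,1,1,1,1,1,1,1,1,1,1,1,1,1,1,1,1]}}

```text
time_s: 2.5
eef_pos: [0.5301, 0.0988, 0.2851]
orientation: [-0.441, 0.441, 0.553, -0.552]
wrist_force: [-1.5, -0.2, 0.2]
width: 0.085
```

Run:
```python
from h import *
from rig import sensors,optics
s=sensors.read_state();f=optics.grab_frame("wrist");M=Rt(s)
print(s["qpos"].round(3),s["eef_pos"].round(4),s["wrist_force"].round(2))
im=f["image"].copy();H=np.array(f["hand_eye"]);fl=200/np.tan(np.radians(f["fov_y"])/2)
def pj(X):
    t=M.T@(X-s["eef_pos"]);c=H[:3,:3].T@(t-H[:3,3]);th=np.arccos(c[2]/np.linalg.norm(c));ph=np.arctan2(c[1],c[0])
    return [f["cx"]+fl*th*np.cos(ph),f["cy"]+fl*th*np.sin(ph)]
cv2.imwrite("pics/w1r.png",im)
for z,r in ((.139,.022),(.109,.032)):
    P=np.array([pj(np.array([.5305+r*np.cos(t),.099+r*np.sin(t),z])) for t in np.linspace(0,6.3,60)])
    cv2.polylines(im,[(P*16+8).astype(np.int32)],True,(255,255,0),1,shift=4); print(P.mean(0))
cv2.imwrite("pics/w1.png",im)
```

```text
[ 0.475  0.24   0.041  0.    -1.371 -1.822] [0.5301 0.0988 0.2851] [-1.5  -0.18  0.18]
[316.86288747 209.77846178]
[316.99390664 197.74931086]
```

View pics/w1.png

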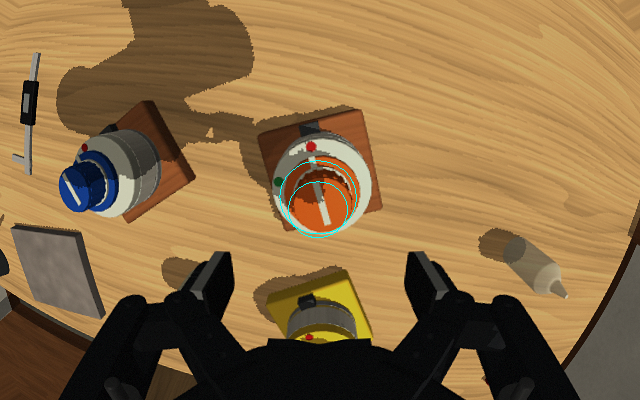

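The orange cap is centred between the fingers, with its crown top at about (319,210), and the overlay agrees to a couple of pixels. I'll refine that by segmentation.

Run:
```python
import cv2,numpy as np
im=cv2.imread("pics/w1r.png");ov=cv2.imread("pics/w1.png")
a=cv2.resize(im[140:250,260:390],None,fx=3,fy=3,interpolation=2);b=cv2.resize(ov[140:250,260:390],None,fx=3,fy=3,interpolation=2)
cv2.imwrite("pics/w1c.png",np.hstack([a,b]))
```

```text
(no output)
```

View pics/w1c.png

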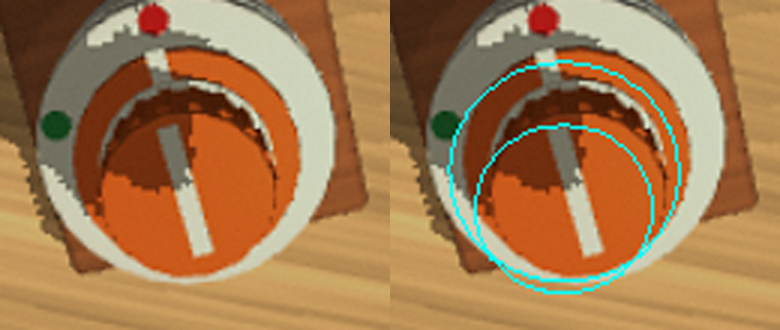

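The wrist view puts the cap about 3 mm off the fixed-camera estimate, which the calibration tolerance allows. I'll rotate the tool and look again, so that the hand-eye error cancels out.

>>> {"op": "jog_arm", "data": {"dp": [[0,0,0],[0,0,0],[0,0,0],[0,0,0],[0,0,0],[0,0,0],[0,0,0],[0,0,0],[0,0,0],[0,0,0],[0,0,0]], "rot": [[0,-0.18,0],[0,-0.36,0],[0,-0.54,0],[0,-0.72,0],[0,-0.9,0],[0,-1.08,0],[0,-1.26,0],[0,-1.44,0],[0,-1.57,0],[0,-1.57,0],[0,-1.57,0]], "claw": [1,1,1,1,1,1,1,1,1,1,1]}}

```text
time_s: 3.92
eef_pos: [0.5302, 0.0991, 0.2849]
orientation: [-0.078, 0.078, -0.703, 0.703]
wrist_force: [0.7, -0.7, 0.8]
width: 0.0855
```

Run:
```python
from h import *
from rig import sensors,optics
s=sensors.read_state();f=optics.grab_frame("wrist")
print(repr(s["eef_pos"]),repr(s["orientation"]),s["qpos"].round(3))
cv2.imwrite("pics/w2r.png",f["image"])
```

```text
array([0.53022509, 0.09913503, 0.28487542]) array([-0.0777684 ,  0.07779852, -0.70281458,  0.70281657]) [ 0.475  0.241  0.041 -0.    -1.371 -0.255]
```

>>> {"op": "jog_arm", "data": {"dp": [[0,0,0],[0,0,0],[0,0,0],[0,0,0],[0,0,0],[0,0,0],[0,0,0],[0,0,0],[0,0,0],[0,0,0],[0,0,0]], "rot": [[0,-0.18,0],[0,-0.36,0],[0,-0.54,0],[0,-0.72,0],[0,-0.9,0],[0,-1.08,0],[0,-1.26,0],[0,-1.44,0],[0,-1.57,0],[0,-1.57,0],[0,-1.57,0]], "claw": [1,1,1,1,1,1,1,1,1,1,1]}}

```text
time_s: 5.35
eef_pos: [0.5302, 0.0992, 0.2849]
orientation: [-0.552, 0.552, -0.442, 0.442]
wrist_force: [-0.1, 0.2, -0.2]
width: 0.0854
```

Run:
```python
from h import *
from rig import sensors,optics
s=sensors.read_state();f=optics.grab_frame("wrist")
print(repr(s["eef_pos"]),repr(s["orientation"]),s["qpos"].round(3))
cv2.imwrite("pics/w3r.png",f["image"])
b=[cv2.resize(cv2.imread(f"pics/w{i}r.png")[140:250,260:390],None,fx=3,fy=3,interpolation=2) for i in (2,3)]
cv2.imwrite("pics/w23c.png",np.hstack(b))
```

```text
array([0.53022764, 0.09915334, 0.28488699]) array([-0.55166041,  0.55167782, -0.44233521,  0.44233691]) [ 0.475  0.24   0.041  0.    -1.371  1.315]
```

View pics/w23c.png

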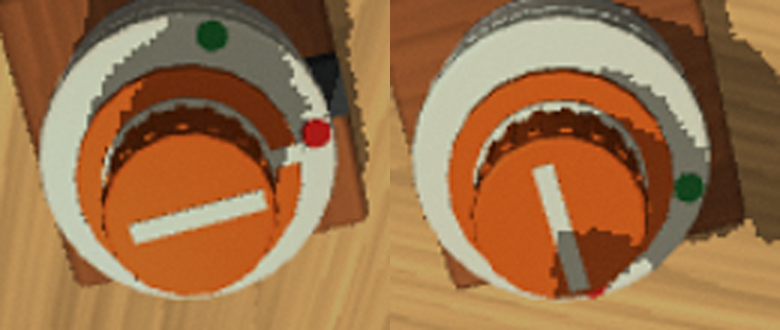

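Run:
```python
from h import *
from rig import optics
from scipy.optimize import least_squares
H=np.array([[1,-.0004,.0012,.0012],[-.0013,-.2974,.9548,-.0706],[-.0001,-.9548,-.2974,.0761],[0,0,0,1]])
fl=200/np.tan(np.radians(65.7065)/2);c0=np.array([318.8715,198.1828])
poses=[([.5301,.0988,.2851],[-.441,.441,.553,-.552]),([.53022509,.09913503,.28487542],[-0.0777684,0.07779852,-0.70281458,0.70281657]),([.53022764,.09915334,.28488699],[-0.55166041,0.55167782,-0.44233521,0.44233691])]
obs=np.array([(188,196),(192,215),(170.5,217)])/3+[260-.33,140-.33]
def pj(X,p,d):
    M=Rt({"orientation":p[1]});t=M.T@(X-np.array(p[0]));c=H[:3,:3].T@(t-H[:3,3]-d);th=np.arccos(c[2]/np.linalg.norm(c));ph=np.arctan2(c[1],c[0])
    return c0+fl*th*np.array([np.cos(ph),np.sin(ph)])
def mean(x,p,d): return np.array([pj(np.array([x[0]+.022*np.cos(t),x[1]+.022*np.sin(t),.1385]),p,d) for t in np.linspace(0,2*np.pi,24,endpoint=False)])
def ctr(P): return (P.max(0)+P.min(0))/2
res=lambda v:np.concatenate([ctr(mean(v[:2],p,np.array([v[2],0,v[3]])))-o for p,o in zip(poses,obs)])
r=least_squares(res,[.53,.099,0,0],diff_step=1e-4,x_scale=[.01]*4);print(r.x.round(4),r.fun.round(2))
```

```text
[ 5.269e-01  1.006e-01 -1.900e-03  3.000e-04] [ 0.21 -0.15 -0.36 -0.07  0.15  0.23]
```

Across three yaws the fit puts the cap axis at (0.5269, 0.1006) in robot coordinates, with residuals under 0.4 px. The fixed cameras differ by 3.6 mm in x. I trust the wrist result because it's relative to the tool's own rotation axis. Next I'll centre and descend with the jaws open.

>>> {"op": "jog_arm", "data": {"dp": [[-0.21,0,-0.29],[-0.21,3,-0.29],[-0.21,6,-0.29],[-0.21,8.5,-0.29],[-0.21,10.1,-0.29],[-0.21,10.1,-0.29],[-0.21,10.1,-0.29]], "rot": [[0,0,0],[0,0,0],[0,0,0],[0,0,0],[0,0,0],[0,0,0],[0,0,0]], "claw": [1,1,1,1,1,1,1]}}

```text
time_s: 6.28
eef_pos: [0.5273, 0.1007, 0.1848]
orientation: [0.553, -0.552, 0.441, -0.442]
wrist_force: [-0.1, -0.8, 0.1]
width: 0.0853
```

Run:
```python
from h import *
from rig import sensors,optics
s=sensors.read_state();f=optics.grab_frame("wrist")
print(s["eef_pos"],s["wrist_force"].round(2))
cv2.imwrite("pics/w4.png",f["image"])
```

```text
[0.52733626 0.10074239 0.18481428] [-0.11 -0.81  0.15]
```

View pics/w4.png

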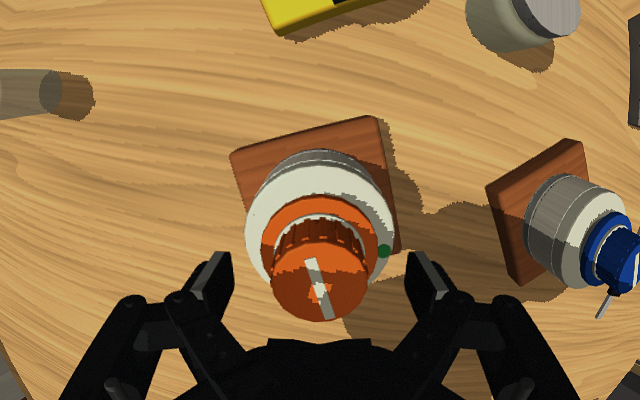

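The crown spans columns 270 to 370, centred at 320, and the finger midline is also at 320, so it's centred. Closing.

>>> {"op": "jog_arm", "data": {"dp": [[0,0,0],[0,0,0],[0,0,0],[0,0,0],[0,0,0],[0,0,0],[0,0,0],[0,0,0]], "rot": [[0,0,0],[0,0,0],[0,0,0],[0,0,0],[0,0,0],[0,0,0],[0,0,0],[0,0,0]], "claw": [0.5,0.45,0.4,0.4,0.4,0.4,0.4,0.4], "grip_force": 80}}

```text
time_s: 7.32
eef_pos: [0.5271, 0.1006, 0.1846]
orientation: [0.553, -0.552, 0.441, -0.442]
wrist_force: [-2.3, -0.1, 5.7]
width: 0.0419
```

Run:
```python
from h import *
from rig import sensors,optics
s=sensors.read_state();f=optics.grab_frame("wrist")
print(s["eef_pos"],s["wrist_force"].round(2),s["width"])
cv2.imwrite("pics/w5.png",f["image"])
```

```text
[0.52708736 0.10062296 0.18460774] [-2.29 -0.15  5.73] 0.04191793243121416
```

View pics/w5.png

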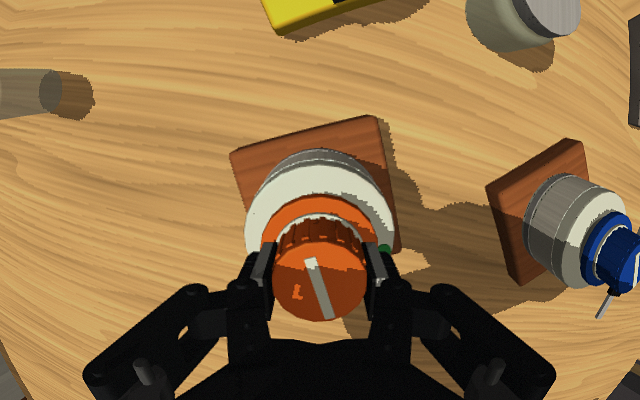

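It's gripped (width 42 mm) and 5.7 N is already on the spring. Pressing down 7 mm in steps.

>>> {"op": "jog_arm", "data": {"dp": [[0,0.2,0],[0,0.4,0],[0,0.6,0],[0,0.7,0],[0,0.7,0],[0,0.7,0]], "rot": [[0,0,0],[0,0,0],[0,0,0],[0,0,0],[0,0,0],[0,0,0]], "claw": [0.3,0.3,0.3,0.3,0.3,0.3], "grip_force": 90}}

```text
time_s: 8.12
eef_pos: [0.5271, 0.1006, 0.1789]
orientation: [0.553, -0.552, 0.441, -0.442]
wrist_force: [-5.7, -0.1, 12.5]
width: 0.0419
```

Run:
```python
from h import *
from rig import sensors,optics
s=sensors.read_state();f=optics.grab_frame("side")
print(s["eef_pos"],s["wrist_force"].round(2),s["width"])
cv2.imwrite("pics/s6.png",cv2.resize(f["image"][110:260,180:380],None,fx=3,fy=3,interpolation=2))
```

```text
[0.52712208 0.10061798 0.17886534] [-5.7  -0.15 12.45] 0.04186192585194217
```

View pics/s6.png

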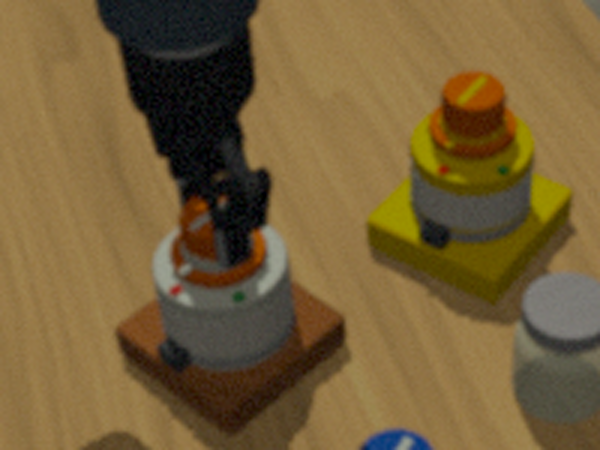

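The force is 12.5 N, which by the spring curve is about 4.5 mm of press, so I'll go a little deeper.

>>> {"op": "jog_arm", "data": {"dp": [[0,0.15,0],[0,0.25,0],[0,0.25,0],[0,0.25,0]], "rot": [[0,0,0],[0,0,0],[0,0,0],[0,0,0]], "claw": [0.3,0.3,0.3,0.3]}}

```text
time_s: 8.68
eef_pos: [0.5271, 0.1006, 0.1767]
orientation: [0.553, -0.552, 0.441, -0.442]
wrist_force: [-6.9, 1.4, 16.1]
width: 0.0419
```

16 N with the TCP 7.9 mm down means it's fully pressed. Turning anticlockwise now (about tool −y), starting with 0.5 rad.

>>> {"op": "jog_arm", "data": {"dp": [[0,0,0],[0,0,0],[0,0,0],[0,0,0],[0,0,0],[0,0,0],[0,0,0]], "rot": [[0,-0.1,0],[0,-0.2,0],[0,-0.3,0],[0,-0.4,0],[0,-0.5,0],[0,-0.5,0],[0,-0.5,0]], "claw": [0.3,0.3,0.3,0.3,0.3,0.3,0.3]}}

```text
time_s: 9.55
eef_pos: [0.5271, 0.1007, 0.1767]
orientation: [0.645, -0.644, 0.29, -0.291]
wrist_force: [-8.1, 1.3, 16.0]
width: 0.0419
```

Run:
```python
from h import *
from rig import sensors,optics
s=sensors.read_state();f=optics.grab_frame("wrist")
print(s["eef_pos"],s["wrist_force"].round(2),s["moment"].round(2),s["width"],s["qpos"].round(3))
cv2.imwrite("pics/w7.png",cv2.resize(f["image"][100:350,170:470],None,fx=2,fy=2,interpolation=2))
```

```text
[0.52705602 0.10071063 0.17672252] [-8.1   1.27 15.96] [0.35 2.59 0.05] 0.04186813858456311 [ 4.810e-01  3.020e-01 -1.620e-01  1.000e-03 -1.105e+00  1.813e+00]
```

View pics/w7.png

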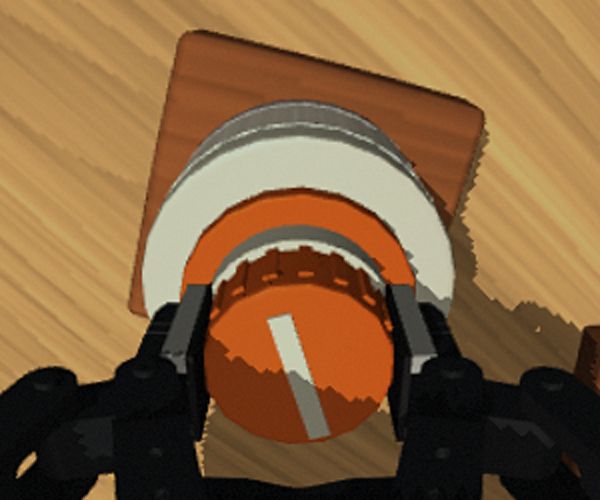

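The pointer keeps its angle in the hand view, so the cap is turning with the gripper without slipping. Finishing the turn with another 0.66 rad.

>>> {"op": "jog_arm", "data": {"dp": [[0,0,0],[0,0,0],[0,0,0],[0,0,0],[0,0,0],[0,0,0],[0,0,0],[0,0,0],[0,0,0]], "rot": [[0,-0.1,0],[0,-0.2,0],[0,-0.3,0],[0,-0.4,0],[0,-0.5,0],[0,-0.6,0],[0,-0.66,0],[0,-0.66,0],[0,-0.66,0]], "claw": [0.3,0.3,0.3,0.3,0.3,0.3,0.3,0.3,0.3]}}

```text
time_s: 10.72
eef_pos: [0.527, 0.1007, 0.1767]
orientation: [0.704, -0.704, 0.066, -0.067]
wrist_force: [-7.2, 1.0, 16.8]
width: 0.0418
```

Run:
```python
from h import *
from rig import sensors,optics
s=sensors.read_state();f=optics.grab_frame("wrist");g=optics.grab_frame("side")
print(s["eef_pos"],s["wrist_force"].round(2),s["moment"].round(2),s["width"],s["qpos"].round(3))
a=cv2.resize(f["image"][100:350,170:470],(480,400));b=cv2.resize(g["image"][140:270,200:310],(320,378),interpolation=2)
cv2.imwrite("pics/w8.png",np.hstack([a,cv2.copyMakeBorder(b,0,22,0,0,0)]))
```

```text
[0.52695692 0.10070476 0.17666115] [-7.24  0.96 16.82] [ 0.45  2.76 -0.03] 0.04182979400021587 [ 0.481  0.302 -0.162  0.    -1.105  2.473]
```

View pics/w8.png

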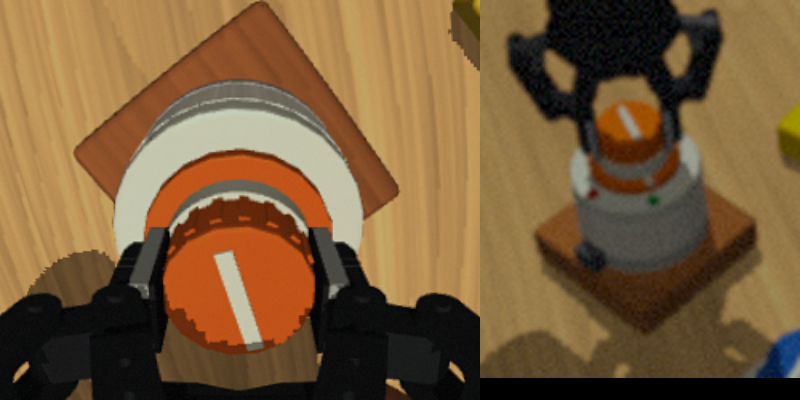

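The pointer now lines up with the green dot. I'll ease up while still holding, then open and retreat straight up.

>>> {"op": "jog_arm", "data": {"dp": [[0,-0.3,0],[0,-0.6,0],[0,-0.9,0],[0,-1.2,0],[0,-1.2,0],[0,-1.2,0],[0,-1.2,0],[0,-1.2,0],[0,-1.2,0],[0,-1.2,0],[0,-1.2,0],[0,-3,0],[0,-6,0],[0,-9,0],[0,-9,0],[0,-9,0]], "rot": [[0,0,0],[0,0,0],[0,0,0],[0,0,0],[0,0,0],[0,0,0],[0,0,0],[0,0,0],[0,0,0],[0,0,0],[0,0,0],[0,0,0],[0,0,0],[0,0,0],[0,0,0],[0,0,0]], "claw": [0.3,0.3,0.3,0.3,0.3,0.6,0.8,1,1,1,1,1,1,1,1,1]}}

```text
time_s: 12.82
eef_pos: [0.5266, 0.1006, 0.2638]
orientation: [0.704, -0.704, 0.067, -0.066]
wrist_force: [0.5, 0.5, -0.2]
width: 0.0855
```

Run:
```python
from h import *
from rig import sensors,optics
s=sensors.read_state();f=optics.grab_frame("wrist");g=optics.grab_frame("side");k=optics.grab_frame("scene")
print(s["eef_pos"],s["wrist_force"].round(2),s["width"],s["time_s"])
a=cv2.resize(f["image"],(480,300));b=cv2.resize(g["image"][140:270,200:310],(254,300),interpolation=2)
cv2.imwrite("pics/w9.png",np.hstack([a,b])); cv2.imwrite("pics/sc9.png",k["image"]);cv2.imwrite("pics/sd9.png",g["image"])
```

```text
[0.52663748 0.10058874 0.2638226 ] [ 0.53  0.5  -0.21] 0.08545312787698263 12.825
```

View pics/w9.png

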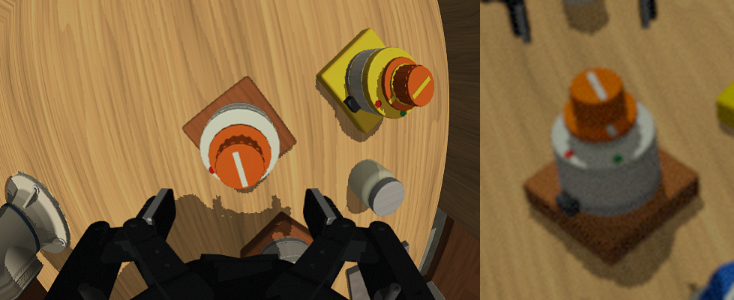

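View pics/sc9.png

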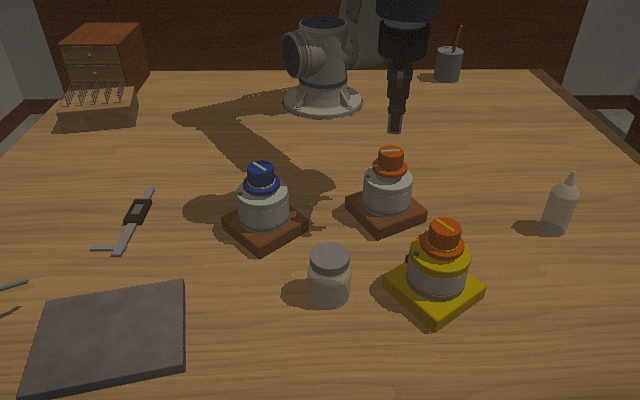

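Run:
```python
import cv2,numpy as np
def c(p,x,y):
    return cv2.resize(cv2.imread(p)[y:y+65,x:x+65],(390,290*390//290),interpolation=2)
r1=np.hstack([c("pics/scene0.png",358,140),c("pics/sc9.png",358,140)]);r2=np.hstack([c("pics/side0.png",220,160),c("pics/sd9.png",220,160)])
cv2.imwrite("pics/cmp.png",cv2.resize(np.vstack([r1,r2]),(600,600)))
```

```text
(no output)
```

View pics/cmp.png

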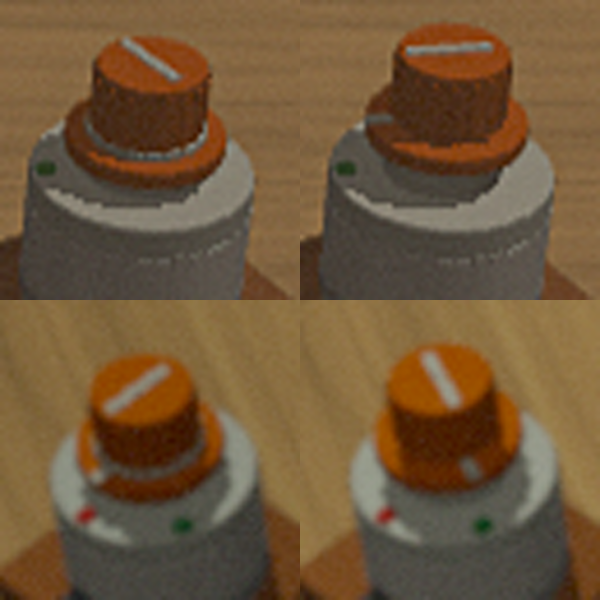

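Compared with the start, the crown top sits about 13 px higher at 4.6x zoom, which is about 6 mm. The pointer is at the green dot, the jar and blue cap are unchanged, and the gripper is clear. Handing in.

Run:
```python
from rig import ticket
print(ticket.close_job())
```

```text
the job is handed in; nothing more can be done
None
```

The orange cap (white tub, wooden block) is open and the job is handed in; closing it returned no verdict. I gripped the crown and pressed it to its stop, about 8 mm at 16 N. Then I turned it 1.16 rad anticlockwise with no slip, eased it up, let go and retreated straight up.

**Last checks, at about 13 s of the 32 s allowed:**
- **Cap:** the pointer is at the green dot, and the crown stands about 6 mm above its shut height. That height comes from before-and-after pictures in the scene camera.
- **Surroundings:** the blue tub, the jar and the yellow look-alike look unmoved in the pictures.
- **Gripper:** it is open and clear, with wrist force near zero.

**One disagreement:** the fixed cameras placed the cap about 3.6 mm from where the three wrist-camera views did, which is more than the 2 mm calibration tolerance. I used the wrist result, and the crown sat centred between the fingers.

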